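# Set the feed tension on the soldering station

## Task

Flip the clear hood of the solder feeder right back, then run the knurled brass tension nut down clockwise until it bottoms out on the spring and back it off a quarter turn. Finish still gripping the nut there between the fingers, so that I can run the lock nut down onto it. Leave the flux jar, the spare solder reel and the tip cleaner where they are.

Things in the scene. Friction and masses are not known exactly. Their poses are not given: they have to be found in the camera images.
- station: black self-feeding soldering station, a box 190 mm deep (its x), 260 mm wide (y), 65 mm high, fixed to the bench; origin under its centre, x points from its front to its back (away from the robot), z up. On its top: at the right (-y) end the solder feeder under a clear hood, at y = +52 mm a solder reel on a bracket (top 135 mm above the bench)
- iron_top (a point): upper end of the soldering iron, 290 mm above the bench; the iron stands in a holder at the station's left (+y) end and slopes down forward to its tip over the front edge. A 6 mm steel feed tube runs along the front from the feeder to that tip, under 115 mm high where it is within 100 mm of the nut. Fixed; keep clear of it
- hood (a joint): hinge of the clear plastic hood, which covers and blocks the nut: 0 shut, 1.6 rad fully back (its stop). The hood is 105 mm long (x), 100 mm wide, 88 mm high, about 90 g; it falls shut from below about 0.55 rad, and beyond about 0.9 rad its weight carries it back to its stop in a second or so. Fully back it lies wholly behind its hinge
- hood_hinge (a point): midpoint of the hood's hinge line, which runs along the station's y axis; 79 mm above the bench, 60 mm behind the nut's axis; opening lifts the hood's front edge up and over to the back (+x)
- hood_knob (a point): centre of the orange pull knob on top of the hood near its front edge, 93 mm in front of the hinge line and 104 mm above it when shut; the knob's head is a cylinder 14 mm in diameter, 18 mm high, standing on the hood with a 7 mm gap under it, its axis square to the hood's top; its top is 25 mm above the hood's top; turns with the hood
- tension_nut: knurled brass tension nut on the feeder's vertical steel stud, with the spring cup under it; origin on its axis at its underside, 115 mm above the bench when bottomed, axes those of the station (it rises and sinks with the nut but does not turn with it). The stud and a small brass lock nut (13 mm) above it reach 158 mm above the bench and are fixed
- nut_grip (a point): centre of the nut's knurled part, on its axis: a cylinder 26 mm in diameter and 16 mm high; 126 mm above the bench when bottomed, 3 mm higher for each turn undone. Under it only the spring (15 mm wide) stands on the axis; the blue pressure arm and other feeder parts round it reach 100 mm above the bench. With the hood back there is room for fingers all round
- nut_turn (a joint): angle of the nut on its right-hand thread: 0 is bottomed out (hard stop), it grows as the nut is undone (counterclockwise seen from above), 2.1 to 3.4 rad at the start; stays where it is left; turns with 0.03 N m. At 0 the red mark on its top and side points to the station's front (-x)
- flux_jar: white flux jar with yellow lid, 52 mm in diameter, 46 mm high, loose on the bench; origin under its centre; a bystander
- spare_reel: loose reel of solder with black flanges lying flat, 56 mm in diameter, 40 mm high; origin under its centre; a bystander
- tip_cleaner: round steel tip cleaner with brass wool, 72 mm in diameter, 40 mm high; origin under its centre; a bystander

How it is judged:
On the way, in this order (a step that is already met when the one before it is completed fails the run):
1. the hood is flipped right back (value of joint hood above 1.4 rad), for 0.2 s.
2. the nut is run down until it bottoms out (value of joint nut_turn below 0.1 rad and value of joint hood above 1.4 rad), for 0.1 s.
At the end, for the whole second after the job is handed in: the nut stands a quarter turn (90 degrees, plus or minus 20) back from its bottom, gripped between the fingers with more than 2 N, the grasp point within 12 mm of its axis; the hood is still right back (over 1.4 rad) (value of joint nut_turn between 1.22 and 1.92 rad and contact force between the fingers and tension_nut above 2 N and horizontal distance between the grasp point and nut_grip below 0.012 m and value of joint hood above 1.4 rad); the arm keeps its last pose, push and grip.
It fails at once if a bystander is shifted by more than 20 mm or tipped (distance of any of flux_jar, spare_reel, tip_cleaner from where it was at the start of the episode above 0.02 m or angle between any of flux_jar, spare_reel, tip_cleaner's own z axis and vertical above 0.3 rad).
It also fails if it takes over 67 s, if anything falls off the work surface, if the arm or the gripper's body presses on something with over 40 N, if the wrist force passes 120 N, or if a joint passes its speed limit or range.

## Robot

A 6-joint arm with a two-finger parallel gripper is mounted at the origin on the work surface. World frame = base frame: x ahead of the robot, y to its left, z up, the work surface at z = 0. Lengths are in m, angles in rad, forces in N, time in s.
With the tool pointing down it reaches from about 0.35 to 0.775 m from the base axis. Payload 7.3 kg.
Tool frame: the origin (TCP) lies between the finger pads; the fingertips stand 8 mm ahead of it and the grasp point (between the pads) lies 11 mm behind it (robot.nose_length is the distance from the TCP to the fingertips, in m); z points along the fingers, y is the line along which they close (so a half turn about z gives the same grasp; the last joint's range is limited). The gripper opens to 92 mm and grips with 3 to 60 N. Pads are 19 mm wide; open, the fingers measure 130 mm over their backs; the gripper's body (75 mm by 190 mm) begins 47 mm behind the grasp point.
Start: joints at [-1.409, 0.342, 1.524, -0, 1.275, -0.146], TCP at [0.159, -0.5, 0.235] pointing down, gripper open.
Joint ranges: [-2.53, 2.53], [-0.77, 2.02], [0.04, 2.7], [-1, 4.14], [0.28, 2.66], [-3.11, 3.11]. Speed limits (rad/s): [2.57, 2.57, 3.14, 3.14, 3.14, 3.14].

## Interface

Orientations are given as [roll, pitch, yaw] about the fixed x, y, z axes, in that order (R = Rz(yaw) Ry(pitch) Rx(roll)).
In Python, from cell import robot gives the robot as it stands. The module is installed in compiled form; this text tells all that it offers.
- The arm moves only by the shell command python3 -m jog 'ROWS' [FORCE]. ROWS is JSON, a list that holds one entry, the list of rows, each a list of 5 numbers: the gripper's target within -1 to 1 (fully open at 1, half-way at 0, shut at -1), then the shift along the tool's x, y, z in m, then the turn about the tool's z in rad. A call has 1 to 5 rows; each row is the pose to reach, as a shift and turn from the pose commanded when the call began, along the tool's axes at that moment; what a row does not reach only later rows make up. A row lasts 1/12 s, in which the tool goes at most 41.7 mm and 7.16 degrees, less where a joint would pass 70% of its speed; a pose out of reach is approached as far as the arm can. A call with a gripper value outside its range is refused whole. The fingers move at their own pace and stop on an object; FORCE is the grip in N (left out, the last holds). Time passes only in rows, so rows that repeat a pose let the fingers close. It gives the time, the measured TCP pose, the force, the opening and the grip force at its end, in the units of the state.
- robot.observe(): the state, without advancing time (a new reading comes with each control period).
- robot.read_camera(name): name is "scene" or "top"; returns the picture (480x640x3 uint8, red, green, blue); there is no depth.
- robot.camera_model(name): a dict with "camera_matrix" (3x3 intrinsics, pixels), "position" and "attitude" of the camera in the world. Camera axes: x right, y down, z forward; pixel columns grow to the right and rows downward; lengths in m; the calibration is good to about 2 mm. A picture is of the moment at which its call begins. camera_model takes no time and is no camera call.
- robot.hand_in(): hands the job in; it is judged then, once.
The state is a dict: "time": time; "qpos": joint angles; "qvel": joint speeds; "joint_efforts": joint torques, N m; "tool_pos": TCP position; "tool_rot": TCP orientation; "contact_force": force on the tool from outside, world axes, zero at the start; "torque": the same for the moment, N m; "opening": finger opening in m; "grip_force": force on a finger pad.
Only numpy, scipy, OpenCV 4.12 (cv2) and the standard library are available. Lean on these libraries where they do the work, as an engineer would, in place of code of your own. Each camera call takes 0.05 s, during which the arm holds its last target. There are 200 camera calls.

## Working session

There is one attempt and no reset: what is moved stays moved. The work goes in short steps, Python scripts to look and compute and a shell command to move; the robot and the scene stay as the last step left them, time stands still between calls to the robot, and variables do not carry over. Pictures are saved under pics/ and viewed, at most 10 in all, crops included, and the job is handed in when it is done.

```bash
mkdir -p pics; python3 - <<'E'
from cell import robot
import cv2
for n in("scene","top"):
    cv2.imwrite(f"pics/{n}0.png",robot.read_camera(n)[:,:,::-1]); m=robot.camera_model(n); print(n,m)
print(robot.observe(), robot.nose_length)
E
```

```text
scene {'camera_matrix': array([[556.17438213,   0.        , 317.48526426],
       [  0.        , 556.17438213, 234.89906103],
       [  0.        ,   0.        ,   1.        ]]), 'position': array([ 1.41261404, -0.40551955,  0.80791866]), 'attitude': array([-2.15864078,  0.00929684,  1.04712578])}
top {'camera_matrix': array([[450.08296735,   0.        , 315.54091659],
       [  0.        , 450.08296735, 235.24531593],
       [  0.        ,   0.        ,   1.        ]]), 'position': array([0.43627327, 0.05757466, 1.1518763 ]), 'attitude': array([-3.01829901,  0.01155151, -1.55739067])}
{'time': 0.1, 'qpos': array([-1.40899022e+00,  3.42642378e-01,  1.52491740e+00, -5.54959853e-06,
        1.27539059e+00, -1.45962211e-01]), 'qvel': array([ 0.00097386, -0.00015384, -0.00212357,  0.00065741, -0.0009155 ,
       -0.00014959]), 'joint_efforts': array([ 4.73466957e-05, -4.32007849e+01, -2.44691902e+01,  7.19163590e-02,
        5.26440656e-02, -4.01041495e-05]), 'tool_pos': array([ 0.15902145, -0.4999718 ,  0.23412142]), 'tool_rot': array([-3.14024860e+00, -1.92221525e-04,  3.07769810e-01]), 'contact_force': array([ 0.66795726, -0.23728924,  0.80821551]), 'torque': array([ 0.04667053, -0.05305279,  0.02213588]), 'grip_force': 0.0, 'opening': 0.09168206950720954} 0.008
```

View pics/scene0.png

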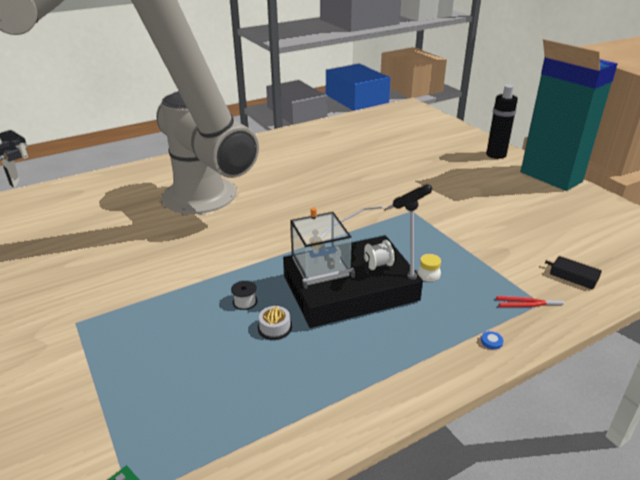

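View pics/top0.png

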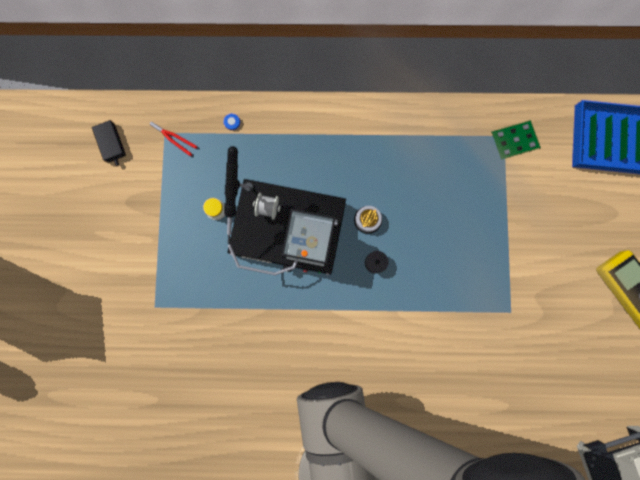

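The top view shows the station around (290,226), the orange knob at (304,254) and the jar at (213,208). The cleaner is at (369,218) and the reel at (376,261). In the scene view the knob is at (314,212). I'll enlarge both views.

```bash
cat > h.py <<'E'
from cell import robot
import cv2, numpy as np
from scipy.spatial.transform import Rotation as Ro
def cam(n):
    m=robot.camera_model(n); return m["camera_matrix"],m["position"],Ro.from_euler("xyz",m["attitude"]).as_matrix()
def ray(n,u,v):
    K,p,R=cam(n); return p,R@np.linalg.solve(K,[u,v,1.])
def atz(n,u,v,z):
    p,d=ray(n,u,v); return p+d*(z-p[2])/d[2]
def tri(uv1,uv2):
    (p,d),(q,e)=ray("scene",*uv1),ray("top",*uv2)
    s=np.linalg.lstsq(np.c_[d,-e],q-p,rcond=None)[0]; a,b=p+s[0]*d,q+s[1]*e
    return (a+b)/2,np.linalg.norm(a-b)
def pix(n,P):
    K,p,R=cam(n); c=K@(R.T@(np.asarray(P)-p)); return c[:2]/c[2]
def orange(im):
    h=cv2.cvtColor(im,cv2.COLOR_RGB2HSV); return cv2.inRange(h,(5,180,120),(16,255,255))
E
python3 - <<'E'
from h import *
s=cv2.imread("pics/scene0.png");t=cv2.imread("pics/top0.png")
a=cv2.resize(t[170:290,200:400],None,fx=4,fy=4,interpolation=cv2.INTER_CUBIC)
cv2.imwrite("pics/topc.png",a)
a=cv2.resize(s[195:330,220:450],None,fx=3.4,fy=3.4,interpolation=cv2.INTER_CUBIC)
cv2.imwrite("pics/scenec.png",a)
for n,im,(x0,y0,x1,y1) in(("scene",s,(300,200,330,225)),("top",t,(280,235,330,270))):
    m=orange(im[y0:y1,x0:x1,::-1].copy()); ys,xs=np.nonzero(m); print(n,len(xs),xs.mean()+x0,ys.mean()+y0)
E
```

```text
scene 30 313.4 212.5
top 21 304.0 253.0
```

View pics/topc.png

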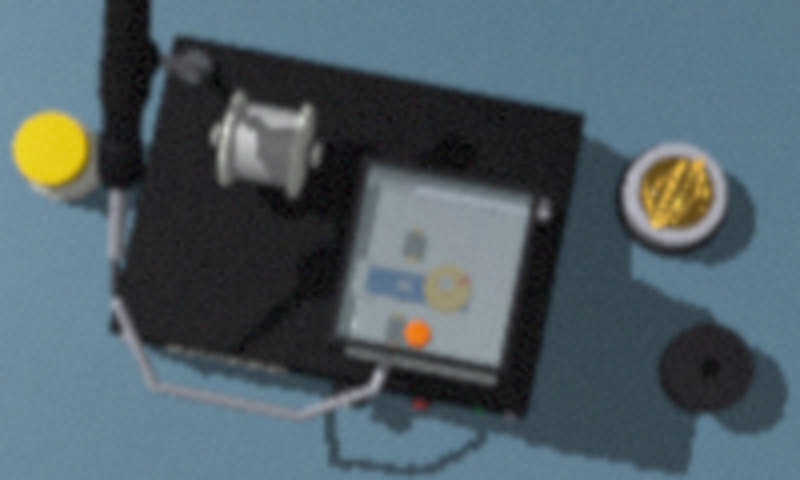

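View pics/scenec.png

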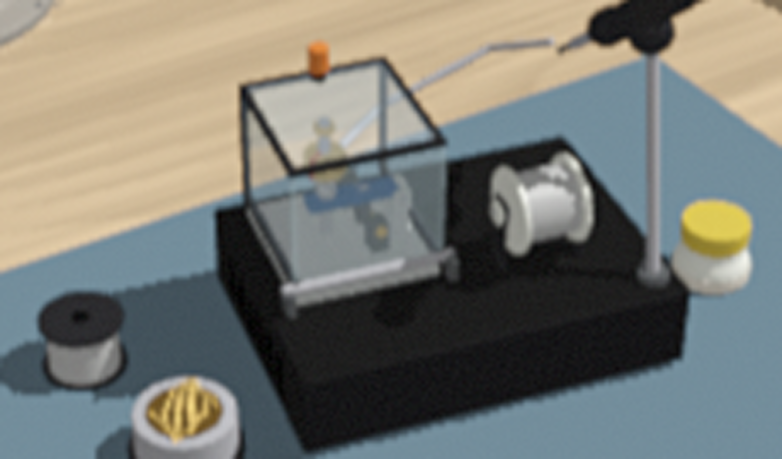

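Crop coordinates: station top corners are at (175,38), (583,115), (527,413) and (112,332), and the nut is at (446,287) with its red mark to the upper right. The hood is shut and the knob is at (417,333). In the scene crop the nut is at (325,155) and the hinge ends are at (290,300) and (452,265).

```bash
python3 - <<'E'
from h import *
T=lambda u,v:((u+.5)/4-.5+200,(v+.5)/4-.5+170)
S=lambda u,v:((u+.5)/3.4-.5+220,(v+.5)/3.4-.5+195)
c=[atz("top",*T(*q),.065) for q in((175,38),(583,115),(527,413),(112,332))]
for q in c: print(q.round(4))
print("dims",[np.linalg.norm(c[i]-c[(i+1)%4]).round(4) for i in range(4)],"ctr",np.mean(c,0))
d=(c[0]-c[3])+(c[1]-c[2]); e=(c[0]-c[1])+(c[3]-c[2])
print("yaw",np.arctan2(d[1],d[0]),np.arctan2(-e[0],e[1]))
print("nut tri",tri(S(325,155),T(446,287)),"top only",atz("top",*T(446,287),.14))
k=tri((313.4,212.5),(304,253)); print("knob",k)
print("hinge",tri(S(290,300),T(545,210))[0],)
for q,z in(((51,149),.046),((672,194),.04),((706,367),.04)): print(atz("top",*T(*q),z))
E
```

```text
[0.7087 0.2525 0.065 ]
[ 6.629e-01 -1.000e-04  6.500e-02]
[0.48   0.0326 0.065 ]
[0.5257 0.2848 0.065 ]
dims [np.float64(0.2568), np.float64(0.1859), np.float64(0.2563), np.float64(0.1858)] ctr [0.59432353 0.14243734 0.065     ]
yaw -0.17572464299712579 -0.17932573519214823
nut tri (array([0.548149  , 0.08086348, 0.1331667 ]), np.float64(8.572127145483909e-05)) top only [0.54741794 0.08074529 0.14      ]
knob (array([0.51724669, 0.09471368, 0.182673  ]), np.float64(0.00017372846208357762))
hinge [0.60215669 0.02357161 0.07626517]
[0.64157593 0.33128869 0.046     ]
[ 0.61852922 -0.0572551   0.04      ]
[ 0.51070361 -0.07811607  0.04      ]
```

```bash
cat > st.py <<'E'
# usage: st.py x y z yaw -> shift/turn from the measured pose, tool axes
import sys; from h import *
o=robot.observe(); R=Ro.from_euler("xyz",o["tool_rot"]); 
print("t",round(o["time"],2),"pos",o["tool_pos"].round(4),"yaw",o["tool_rot"][2].round(4),"F",o["contact_force"].round(1),"T",o["torque"].round(3),"q",o["qpos"].round(2),"open",round(o["opening"],4),"grip",round(o["grip_force"],1))
if len(sys.argv)>4:
    x,y,z,w=map(float,sys.argv[1:5]); print("shift",R.inv().apply(np.array([x,y,z])-o["tool_pos"]).round(4),"turn",round((o["tool_rot"][2]-w+np.pi)%(2*np.pi)-np.pi,4))
E
python3 -m jog '[[[1,0.52,-0.46,0,0.486],[1,0.52,-0.46,0,0.486],[1,0.52,-0.46,0,0.486],[1,0.52,-0.46,0,0.486],[1,0.52,-0.46,0,0.486]]]'; python3 st.py .517 .0945 .235 -.178
```

```text
time: 0.52
tool_pos: [0.2637, -0.3247, 0.2345]
tool_rot: [-3.141, 0.0, -0.185]
contact_force: [1.0, -0.7, 0.1]
opening: 0.092
grip_force: 0.0
t 0.52 pos [ 0.2637 -0.3247  0.2345] yaw -0.1852 F [ 1.  -0.7  0.1] T [ 0.08  -0.008  0.002] q [-1.07  0.15  1.79  0.    1.21  0.68] open 0.092 grip 0.0
shift [ 1.718e-01 -4.587e-01 -4.000e-04] turn -0.0072
```

```bash
python3 -m jog '[[[1,0.172,-0.459,0,0],[1,0.172,-0.459,0,0],[1,0.172,-0.459,0,0],[1,0.172,-0.459,0,0],[1,0.172,-0.459,0,0]]]' >/dev/null; python3 st.py .517 .0945 .235 -.178
```

```text
t 0.93 pos [ 0.3703 -0.1452  0.2347] yaw -0.1785 F [ 0.8 -1.3 -0.4] T [-0.024  0.029 -0.032] q [-0.57  0.11  1.84 -0.    1.2   1.18] open 0.0915 grip 0.0
shift [ 0.1018 -0.262  -0.0003] turn -0.0005
```

```bash
python3 -m jog '[[[1,0.1,-0.26,0,0],[1,0.1,-0.26,0,0],[1,0.1,-0.26,0,0],[1,0.1,-0.26,0,0],[1,0.1,-0.26,0,0]]]' >/dev/null; python3 st.py .517 .0945 .235 -.178
```

```text
t 1.35 pos [0.4784 0.0331 0.2345] yaw -0.1778 F [ 0.4 -0.9 -0.5] T [-0.036 -0.068  0.037] q [-0.09  0.26  1.64 -0.    1.24  1.66] open 0.0919 grip 0.0
shift [ 0.0271 -0.0673 -0.0005] turn 0.0002
```

```bash
python3 -m jog '[[[1,0.0135,-0.034,0,0],[0.3,0.027,-0.067,0,0],[0,0.027,-0.067,0,0],[0,0.027,-0.067,0,0],[0,0.027,-0.067,0,0]]]' >/dev/null; python3 st.py .517 .0945 .181 -.178
python3 - <<'E'
from h import *
t=robot.read_camera("top"); cv2.imwrite("pics/t1.png",cv2.resize(t[200:290,240:360],None,fx=5,fy=5,interpolation=cv2.INTER_CUBIC)[:,:,::-1])
s=robot.read_camera("scene"); cv2.imwrite("pics/s1.png",cv2.resize(s[130:300,220:400],None,fx=3,fy=3,interpolation=cv2.INTER_CUBIC)[:,:,::-1])
E
```

```text
t 1.77 pos [0.5159 0.0919 0.2342] yaw -0.1775 F [-0.2  0.1 -0.3] T [0.061 0.039 0.006] q [ 0.03  0.34  1.53 -0.    1.28  1.78] open 0.0696 grip 0.0
shift [ 0.0007 -0.0028  0.0531] turn 0.0005
```

View pics/s1.png

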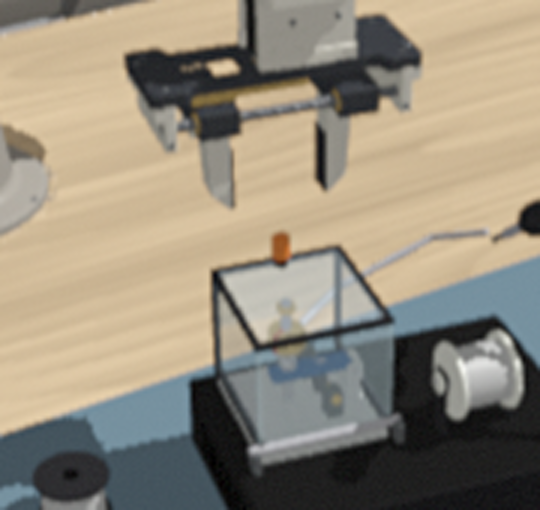

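The fingers straddle the knob at (281,247) and are centred above it, so I'll go down and grip.

```bash
python3 -m jog '[[[0,0,-0.003,0.03,0],[0,0,-0.003,0.053,0],[-0.3,0,-0.003,0.053,0],[-1,0,-0.003,0.053,0],[-1,0,-0.003,0.053,0]]]' 15 >/dev/null
python3 -m jog '[[[-1,0,0,0,0],[-1,0,0,0,0],[-1,0,0,0,0],[-1,0,0,0,0],[-1,0,0,0,0]]]'; python3 st.py
```

```text
time: 2.7
tool_pos: [0.5175, 0.0945, 0.1829]
tool_rot: [3.141, -0.002, -0.178]
contact_force: [-1.6, -3.7, 7.0]
opening: 0.0131
grip_force: 15.0
t 2.7 pos [0.5175 0.0945 0.1829] yaw -0.1781 F [-1.6 -3.7  7. ] T [-0.482  0.231 -0.036] q [ 0.04  0.39  1.6  -0.    1.15  1.78] open 0.0131 grip 15.0
```

```bash
python3 -m jog '[[[-1,0.011,0,-0.009,0],[-1,0.0225,0,-0.0165,0],[-1,0.035,0,-0.023,0],[-1,0.048,0,-0.028,0],[-1,0.061,0,-0.032,0]]]' ; python3 st.py
```

```text
time: 3.12
tool_pos: [0.5771, 0.0834, 0.2144]
tool_rot: [3.14, 0.0, -0.178]
contact_force: [-0.8, -2.8, -1.4]
opening: 0.0131
grip_force: 15.0
t 3.12 pos [0.5771 0.0834 0.2144] yaw -0.1783 F [-0.8 -2.8 -1.4] T [-0.513  0.288  0.005] q [ 0.01  0.46  1.39 -0.    1.29  1.76] open 0.0131 grip 15.0
```

```bash
python3 -m jog '[[[-1,0.014,0,-0.0025,0],[-1,0.028,0,-0.0035,0],[-1,0.0415,0,-0.0035,0],[-1,0.0555,0,-0.0015,0],[-1,0.069,0,0.0015,0]]]' ; python3 st.py
```

```text
time: 3.53
tool_pos: [0.6458, 0.0707, 0.2132]
tool_rot: [3.14, -0.002, -0.179]
contact_force: [-0.8, -4.3, 1.6]
opening: 0.0129
grip_force: 15.0
t 3.53 pos [0.6458 0.0707 0.2132] yaw -0.1787 F [-0.8 -4.3  1.6] T [-0.68   0.261 -0.015] q [-0.01  0.59  1.18 -0.    1.37  1.74] open 0.0129 grip 15.0
```

```bash
python3 -m jog '[[[-1,0.013,0,0.0045,0],[-1,0.026,0,0.01,0],[0.2,0.026,0,0.01,0],[0.2,0.026,0,0.01,0],[0.2,0.026,0,0.01,0]]]' >/dev/null
python3 -m jog '[[[0.2,0,0,0,0],[0.2,0,0,-0.03,0],[0.2,0,0,-0.06,0],[0.2,-0.04,0,-0.06,0],[0.2,-0.08,0,-0.06,0]]]'
python3 -m jog '[[[0.2,-0.03,0,0,0],[0.2,-0.03,0,0,0],[0.2,-0.03,0,0,0],[0.2,-0.03,0,0,0],[0.2,-0.03,0,0,0]]]' >/dev/null
python3 st.py .5476 .0808 .26 1.12
python3 - <<'E'
from h import *
s=robot.read_camera("scene"); cv2.imwrite("pics/s2.png",cv2.resize(s[130:330,220:440],None,fx=3,fy=3,interpolation=cv2.INTER_CUBIC)[:,:,::-1])
E
```

```text
time: 4.37
tool_pos: [0.5932, 0.0816, 0.2645]
tool_rot: [-3.14, -0.007, -0.179]
contact_force: [-0.8, 0.1, -0.4]
opening: 0.055
grip_force: 0.0
t 4.78 pos [0.5631 0.0867 0.2625] yaw -0.1782 F [-0.1 -0.3 -0.4] T [-0.018  0.045 -0.023] q [ 0.02  0.41  1.35 -0.    1.38  1.77] open 0.0554 grip 0.0
shift [-0.0142  0.0086  0.0025] turn -1.2982
```

View pics/s2.png

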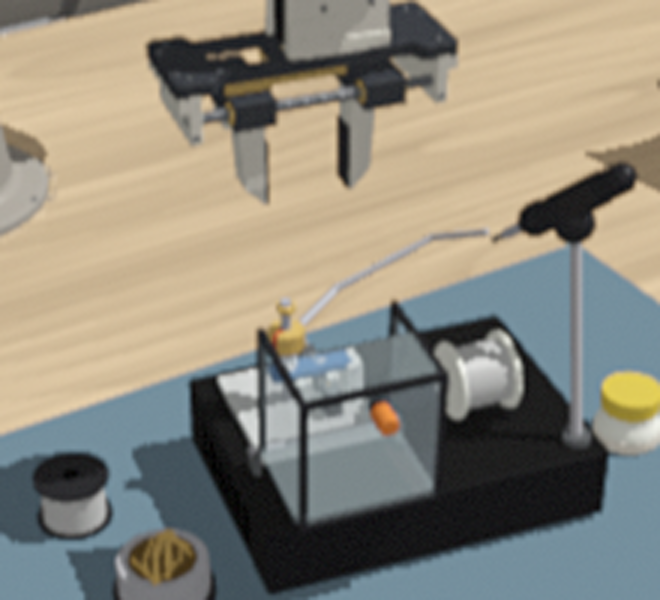

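The hood is fully back with its knob at (386,417), and the nut is exposed at (288,336) with its red mark on the left side. I'll refine the nut axis.

```bash
python3 - <<'E'
from h import *
S=lambda u,v:((u+.5)/3-.5+220,(v+.5)/3-.5+130)
print("knurl",atz("scene",*S(288,337),.1275),"studtop",atz("scene",*S(285,303),.157))
for P in([.5476,.0808,.118],[.5476,.0808,.1355],[.5476,.0808,.158]): print(((pix("scene",P)-[219.5,129.5])*3-.5).round(1))
E
python3 -m jog '[[[0.2,-0.014,0.0085,0,-0.12],[0.2,-0.014,0.0085,0,-0.24],[0.2,-0.014,0.0085,0,-0.36],[0.2,-0.014,0.0085,0,-0.48],[0.2,-0.014,0.0085,0,-0.6]]]' >/dev/null
python3 -m jog '[[[0.2,0,0,0,-0.12],[0.2,0,0,0,-0.24],[0.2,0,0,0,-0.36],[0.2,0,0,0,-0.48],[0.2,0,0,0,-0.6]]]'>/dev/null;  python3 st.py .5476 .0808 .131 1.12
```

```text
knurl [0.54724409 0.08233374 0.1275    ] studtop [0.54653559 0.08065648 0.157     ]
[286.6 348.7]
[286.3 328.7]
[285.9 302.5]
t 5.67 pos [0.5478 0.0806 0.2618] yaw 1.0273 F [-0.5  0.5 -0.9] T [ 0.019 -0.098 -0.065] q [ 0.01  0.38  1.4  -0.    1.37  0.55] open 0.0553 grip 0.0
shift [ 1.000e-04 -2.000e-04  1.308e-01] turn -0.0927
```

```bash
python3 -m jog '[[[0.2,0,0,0.03,-0.09],[0.2,0,0,0.06,-0.09],[0.2,0,0,0.09,-0.09],[0.2,0,0,0.11,-0.09],[0.2,0,0,0.131,-0.09]]]'; python3 -m jog '[[[0.2,0,0,0,0],[-0.2,0,0,0,0],[-1,0,0,0,0],[-1,0,0,0,0],[-1,0,0,0,0]]]' 25 >/dev/null;python3 -m jog '[[[-1,0,0,0,0],[-1,0,0,0,0],[-1,0,0,0,0]]]'; python3 st.py .5476 .0808 .131 1.12
```

```text
time: 6.08
tool_pos: [0.5474, 0.0806, 0.1293]
tool_rot: [-3.141, 0.001, 1.111]
contact_force: [1.5, 0.6, -0.1]
opening: 0.0552
grip_force: 0.0
time: 6.75
tool_pos: [0.5482, 0.0805, 0.1322]
tool_rot: [3.138, -0.001, 1.112]
contact_force: [4.1, -2.3, 2.0]
opening: 0.025
grip_force: 25.0
t 6.75 pos [0.5482 0.0805 0.1322] yaw 1.1117 F [ 4.1 -2.3  2. ] T [-0.437 -0.743  0.067] q [ 0.01  0.49  1.59 -0.    1.06  0.47] open 0.025 grip 25.0
shift [-0.     -0.0007  0.0012] turn -0.0083
```

```bash
python3 -m jog '[[[-1,0,0,0,0.12],[-1,0,0,0,0.24],[-1,0,0,0.0001,0.36],[-1,0,0,0.0002,0.48],[-1,0,0,0.0003,0.6]]]'>/dev/null; python3 st.py; python3 -m jog '[[[-1,0,0,0,0.12],[-1,0,0,0,0.24],[-1,0,0,0.0001,0.36],[-1,0,0,0.0002,0.48],[-1,0,0,0.0003,0.6]]]'>/dev/null; python3 st.py;python3 -m jog '[[[-1,0,0,0,0.12],[-1,0,0,0,0.24],[-1,0,0,0.0001,0.36],[-1,0,0,0.0002,0.48]]]'>/dev/null; python3 st.py
```

```text
t 7.17 pos [0.5482 0.0806 0.1319] yaw 0.5058 F [ 3.3 -2.7  1.2] T [-0.34  -0.64   0.035] q [ 0.01  0.49  1.59 -0.    1.05  1.07] open 0.0247 grip 25.0
t 7.58 pos [0.5482 0.0806 0.1315] yaw -0.0942 F [ 3.9 -3.   1.6] T [-0.333 -0.624  0.048] q [ 0.01  0.49  1.59 -0.    1.05  1.67] open 0.0253 grip 25.0
t 7.92 pos [0.5482 0.0806 0.1313] yaw -0.5742 F [ 3.3 -1.1  1.5] T [-0.194 -0.621  0.013] q [ 0.01  0.49  1.59 -0.    1.05  2.15] open 0.0256 grip 25.0
```

```bash
python3 -m jog '[[[-1,0,0,0,0.06],[-1,0,0,0,0.12],[-1,0,0,0,0.12]]]'>/dev/null; python3 st.py; python3 -m jog '[[[-1,0,0,0,0.06],[-1,0,0,0,0.12],[-1,0,0,0,0.12]]]'>/dev/null; python3 st.py; python3 -m jog '[[[-1,0,0,0,0.06],[-1,0,0,0,0.12],[-1,0,0,0,0.12]]]'>/dev/null; python3 st.py;python3 -m jog '[[[-1,0,0,0,0.06],[-1,0,0,0,0.12],[-1,0,0,0,0.12]]]'>/dev/null; python3 st.py
```

```text
t 8.17 pos [0.5482 0.0807 0.1313] yaw -0.6904 F [ 4.7 -1.6  2.2] T [-0.267 -0.778 -0.004] q [ 0.01  0.49  1.59 -0.    1.05  2.27] open 0.025 grip 25.0
t 8.42 pos [0.5482 0.0807 0.1312] yaw -0.8094 F [ 4.6 -1.7  1.6] T [-0.277 -0.809 -0.043] q [ 0.01  0.49  1.59 -0.    1.05  2.39] open 0.025 grip 25.0
t 8.67 pos [0.5482 0.0807 0.1312] yaw -0.9294 F [ 5.3 -2.2  1.4] T [-0.242 -0.91  -0.03 ] q [ 0.01  0.49  1.59 -0.    1.05  2.51] open 0.0248 grip 25.0
t 8.92 pos [0.5482 0.0807 0.1312] yaw -1.0489 F [ 5.1 -1.8  1.9] T [-0.217 -0.901  0.163] q [ 0.01  0.49  1.59 -0.    1.05  2.63] open 0.025 grip 25.0
```

```bash
python3 -m jog '[[[-1,0,0,0,0.04],[-1,0,0,0,0.08],[-1,0,0,0,0.08]]]'>/dev/null; python3 st.py; python3 -m jog '[[[-1,0,0,0,0.04],[-1,0,0,0,0.08],[-1,0,0,0,0.08]]]'>/dev/null; python3 st.py
```

```text
t 9.17 pos [0.5479 0.0812 0.1311] yaw -1.127 F [4.5 1.2 2.1] T [ 0.229 -0.829  0.347] q [0.01 0.49 1.59 0.   1.05 2.71] open 0.0247 grip 25.0
t 9.42 pos [0.5476 0.0821 0.1311] yaw -1.2069 F [4.  4.1 4. ] T [ 0.832 -0.71   0.406] q [0.01 0.49 1.59 0.   1.05 2.79] open 0.0252 grip 25.0
```

```bash
python3 -m jog '[[[-1,0,0,0,-0.04],[-1,0,0,0,-0.08],[-1,0,0,0,-0.08]]]'>/dev/null; python3 st.py; python3 -m jog '[[[-1,0,0,0,-0.12],[-1,0,0,0,-0.24],[-1,0,0,0,-0.36],[-1,0,0,0,-0.48],[-1,0,0,-0.0002,-0.5]]]'>/dev/null; python3 st.py;python3 -m jog '[[[-1,0,0,0,-0.12],[-1,0,0,0,-0.24],[-1,0,0,0,-0.36],[-1,0,0,-0.0002,-0.48],[-1,0,0,-0.0002,-0.5]]]'>/dev/null; python3 st.py;python3 -m jog '[[[-1,0,0,0,-0.12],[-1,0,0,0,-0.24],[-1,0,0,0,-0.36],[-1,0,0,-0.0002,-0.48],[-1,0,0,-0.0002,-0.5]]]'>/dev/null; python3 st.py
```

```text
t 9.67 pos [0.5475 0.082  0.131 ] yaw -1.1235 F [3.8 3.7 2.6] T [ 0.77  -0.588  0.048] q [0.01 0.49 1.59 0.   1.05 2.7 ] open 0.0248 grip 25.0
t 10.08 pos [0.5469 0.0815 0.1313] yaw -0.6193 F [2.  1.5 3.1] T [ 0.36  -0.237 -0.029] q [0.01 0.49 1.59 0.   1.06 2.2 ] open 0.0252 grip 25.0
t 10.5 pos [0.5466 0.0808 0.1314] yaw -0.1198 F [-0.3 -1.2  5. ] T [-0.223 -0.039 -0.081] q [ 0.01  0.49  1.59 -0.    1.06  1.7 ] open 0.0247 grip 25.0
t 10.92 pos [0.5467 0.08   0.1316] yaw 0.3801 F [ 0.4 -4.6  5. ] T [-0.806 -0.083 -0.021] q [ 0.01  0.49  1.59 -0.    1.06  1.2 ] open 0.025 grip 25.0
```

```bash
python3 -m jog '[[[-1,0,0,0,-0.06],[-1,0,0,0,-0.06],[-1,0,0,0,-0.06]]]' >/dev/null; python3 - <<'E'
from h import *
s=robot.read_camera("scene"); cv2.imwrite("pics/s3.png",cv2.resize(s[190:310,250:410],None,fx=5,fy=5,interpolation=cv2.INTER_CUBIC)[:,:,::-1])
E
python3 st.py .5474 .0808 .131 .44
```

```text
t 11.22 pos [0.5468 0.0799 0.1316] yaw 0.4339 F [-0.1 -4.8  5.6] T [-0.84  -0.12   0.062] q [ 0.01  0.49  1.59 -0.    1.06  1.15] open 0.0249 grip 25.0
shift [ 0.001  -0.0006  0.0006] turn -0.0061
```

View pics/s3.png

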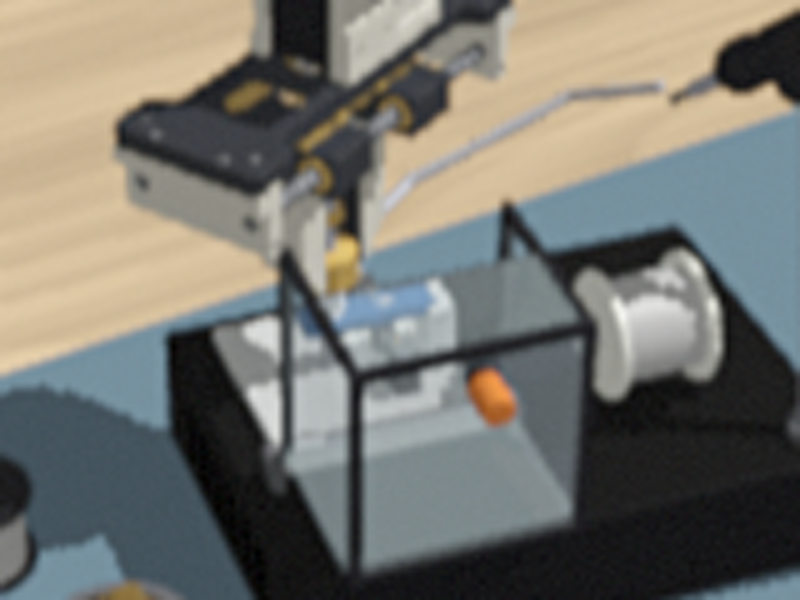

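The hood is still fully back and the nut is held between the fingers at (343,262). The mark is hidden by a finger. The bottoming torque rose to 0.4 N m after about 2.15 rad, which agrees with the 2.09 rad read from the mark at the start.

```bash
python3 -c "
from cell import robot
print(robot.hand_in())"
```

```text
the job is handed in; nothing more can be done
None
```

The job is handed in: the hood is fully back, and the nut was run down to its stop, backed off about 90° (estimated from wrist angle and torque, as a finger hides the red mark) and is still gripped at 25 N.

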